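# Wedge a module into the packed spring-loaded rack

### The job

Take the orange module out of its cradle and file it in the rack directly beside the blue module, on the side towards the yellow spring plate: work its nose down between the two tops to nudge the neighbours apart, let it go, and press it home, flush with the others, with a firm, short push of about 15 N on its top. Ease it in by feel, never forcing it (well under 30 N) and without toppling or lifting any module of the row (a passing lean is fine), and leave the other things on the bench alone.

Things in the scene. Friction and masses are not known exactly. Their poses are not given: they have to be found in the camera images.
- orange_module: orange module to be filed, about 0.12 kg: 62 (x) x 24 (y) x 100 mm (z), flat top, plain slippery plastic. The lowest 27 mm is a black wedge nose narrowing evenly in y from 24 mm to an 8 mm wide flat underside. Origin at the centre of its underside, z up. Starts upright in the grey cradle, underside 6 mm above the table
- module_top (a point): centre of the orange module's top face, 100 mm above its underside
- cradle: fixed grey open holder, origin on the table under its centre, in which the orange module starts standing, upright, centred and with the same yaw; rim 42 mm above the table, inner 71 (x) x 27 mm (y)
- rack: fixed rack on feet, base raised 0 to 10 mm. Origin under its base plate, mid-channel, at the inner face of the dark end wall (12 mm thick); y runs along the row from that wall to the yellow spring plate. Above the origin: black rubber floor 6 mm, side rails 38, module tops 106. Channel 74 mm wide. Row packed from the wall, y = 12, 36, 60, 84 mm: blue, green, white in any order, black last
- blue_module: blue flat-footed module standing loose in the rack row: 70 (x) x 24 (y) x 100 mm (z), 0.16 kg. Origin at the centre of its underside, z up, y along the row like the rack's. Both long top edges are bevelled (6 mm in, 12 mm down), so two touching modules leave a V groove 12 mm wide and deep along x between their tops
- green_module: green flat-footed module standing loose in the rack row: 70 (x) x 24 (y) x 100 mm (z), 0.16 kg. Origin at the centre of its underside, z up, y along the row like the rack's. Both long top edges are bevelled (6 mm in, 12 mm down), so two touching modules leave a V groove 12 mm wide and deep along x between their tops
- white_module: white flat-footed module standing loose in the rack row: 70 (x) x 24 (y) x 100 mm (z), 0.16 kg. Origin at the centre of its underside, z up, y along the row like the rack's. Both long top edges are bevelled (6 mm in, 12 mm down), so two touching modules leave a V groove 12 mm wide and deep along x between their tops
- black_module: black flat-footed module standing loose in the rack row: 70 (x) x 24 (y) x 100 mm (z), 0.16 kg. Origin at the centre of its underside, z up, y along the row like the rack's. Both long top edges are bevelled (6 mm in, 12 mm down), so two touching modules leave a V groove 12 mm wide and deep along x between their tops
- follower (a joint): travel of the yellow spring plate along rack +y, m: 0 with four modules packed, 0.024 with a fifth in, limit 0.045. It presses the row to the end wall with 6 N at 0, plus 0.08 N per mm. Only modules between a gap and this plate give way, those on the wall side do not: a module wedged in must itself shift 12 mm towards the plate, from the groove's line, as it goes down
- follower_face (a point): middle of the top edge of the yellow plate's face that touches the row; plate 70 x 8 x 97 mm (x, y, z), its top 104 mm above the rack's origin
- solder_spool: green solder spool, 60 mm across, 60 mm tall, bystander; origin under its centre
- screwdriver: red-handled screwdriver lying on the bench, bystander; origin under it
- terminal_strip: white four-way terminal strip 80 x 18 x 18 mm, bystander; origin under its centre
- multimeter: yellow multimeter lying flat, 75 x 145 x 40 mm, bystander; origin under its centre
- pliers: pliers with red and blue handles, about 150 mm long, 14 mm high, lying, bystander; origin under the pivot
Not all that is in view belongs to the job. Of the things like the white_module, leave any that is pink or red; of the rest the larger one is meant.

How it is judged:
By the outcome, as a careful person would: the job done as asked, in the order asked, and still so for the second after the job is handed in, with the robot touching nothing.
It also fails if it takes over 72 s, if anything falls off the work surface, if the arm or the gripper's body presses on something with over 40 N, if the wrist force passes 120 N, or if a joint passes its speed limit or range.

### The arm

A 6-joint arm with a two-finger parallel gripper is mounted at the origin on the work surface. World frame = base frame: x ahead of the robot, y to its left, z up, the work surface at z = 0. Lengths are in m, angles in rad, forces in N, time in s.
With the tool pointing down it reaches from about 0.3 to 0.75 m from the base axis. Payload 8.5 kg.
Tool frame: the origin (TCP) lies midway between the tips of the shut fingers; the grasp point (between the pads) lies 19 mm behind it (env.hold_point_z is the distance from the TCP to the grasp point, in m); z points along the fingers, y is the line along which they close (so a half turn about z gives the same grasp; the last joint's range is limited). The gripper opens to 88 mm and grips with 3 to 60 N. Pads are 18 mm wide; open, the fingers measure 123 mm over their backs; the gripper's body (75 mm by 187 mm) begins 45 mm behind the grasp point.
Start: joints at [1.12, 0.381, 1.297, -0, 1.464, -0.215], TCP at [0.128, 0.535, 0.239] pointing down, gripper open.
Joint ranges: [-3.11, 3.11], [-0.89, 2.33], [0.22, 2.48], [-1.42, 4.56], [0.17, 2.85], [-2.88, 2.88]. Speed limits (rad/s): [2.39, 2.39, 3.14, 3.14, 3.14, 3.14].

### API

Orientations are given as a unit quaternion [w, x, y, z].
In Python, from workcell import env gives the robot as it stands. The module is installed in compiled form; this text tells all that it offers. Calls block until the motion is done:
- env.movep(position, orientation): joint-space move of the TCP to a pose.
- env.move_l(position, v=0.15, ori=None): straight line of the TCP; ori=None keeps the orientation; v is the mean speed in m/s.
- env.set_joints(angles): joint-space move.
- env.set_gripper(opening, force=None): finger opening in m; force is the grip in N (None keeps the last); returns when the fingers have stopped.
- env.pause(seconds).
- env.inverse_kinematics(position, orientation): joint angles nearest the present ones, or None.
- env.sense(): the state.
- env.read_camera(name): name is "scene" or "side" or "wrist"; returns a dict with "img" (480x640x3 uint8, red, green, blue), "z_map" (480x640 float32, m along the optical axis (not along the pixel's ray), 0 where there is no reading), "fx", "fy", "cx", "cy" (pixels), "origin" and "rotation" of the camera in the world. Camera axes: x right, y down, z forward; pixel columns grow to the right and rows downward; lengths in m; the calibration is good to about 2 mm. A picture is of the moment at which its call begins.
A pose or a line that the arm cannot do raises env.IKError and nothing moves.
- env.sign_off(): hands the job in; it is judged then, once.
The state is a dict: "time": time; "q": joint angles; "dq": joint speeds; "joint_efforts": joint torques, N m; "ee_pos": TCP position; "ee_rot": TCP orientation; "ft_force": force on the tool from outside, world axes, zero at the start; "moment": the same for the moment, N m; "finger_gap": finger opening in m; "finger_force": force on a finger pad.
Only numpy, scipy, OpenCV 4.12 (cv2) and the standard library are available. Lean on these libraries where they do the work, as an engineer would, in place of code of your own. Each camera call takes 0.05 s, during which the arm holds its last target. There are 200 camera calls.

## Working session

There is one attempt and no reset: what is moved stays moved. The work goes in short steps, each a Python script; the robot and the scene stay as the last script left them, time stands still between calls to the robot, and variables do not carry over. Pictures are saved under pics/ and viewed, at most 10 in all, crops included, and the job is handed in when it is done.

```bash
mkdir -p pics; cat > h.py <<'E'
import numpy as np, cv2
from workcell import env
def snap(n,f):
    c=env.read_camera(n); np.savez('pics/'+f+'.npz',**c)
    cv2.imwrite('pics/'+f+'.png',c['img'][:,:,::-1]); return c
def cloud(c):
    v,u=np.mgrid[0:480,0:640]; z=c['z_map']
    P=np.stack([(u-c['cx'])/c['fx']*z,(v-c['cy'])/c['fy']*z,z],-1)
    W=P@np.array(c['rotation']).T+np.array(c['origin']); W[z==0]=np.nan; return W
E
python3 - <<'E'
from h import *
for n in('scene','side'):
    c=snap(n,n+'0'); print(n,c['origin'],c['fx'],np.round(c['rotation'],2).tolist())
s=env.sense(); print(s['time'],s['ee_rot'],s['ft_force'],env.hold_point_z)
E
```

```text
scene [ 1.22329098 -0.43238031  0.81300991] 495.8050870629822 [-0.36, 0.8, 0.44, -0.2]
side [0.37143486 0.65449534 0.63930088] 451.9494122202341 [0.06, -0.12, 0.9, -0.42]
0.1 [-1.89568482e-04  1.17633128e-01  9.93056929e-01 -5.89431540e-04] [ 0.65776452 -0.08328469 -0.0132216 ] 0.0187
```

View pics/scene0.png

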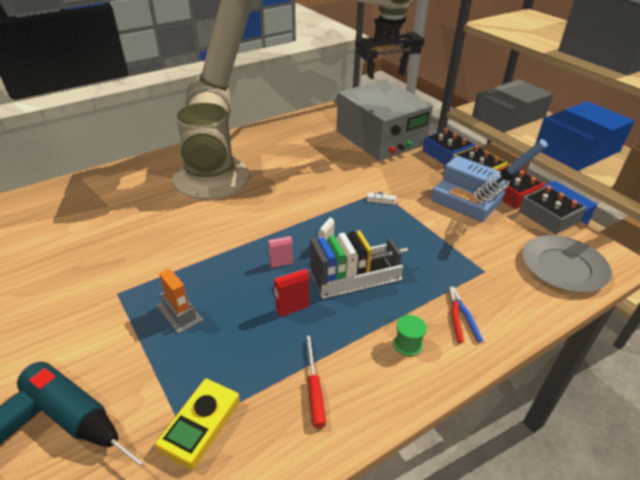

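View pics/side0.png

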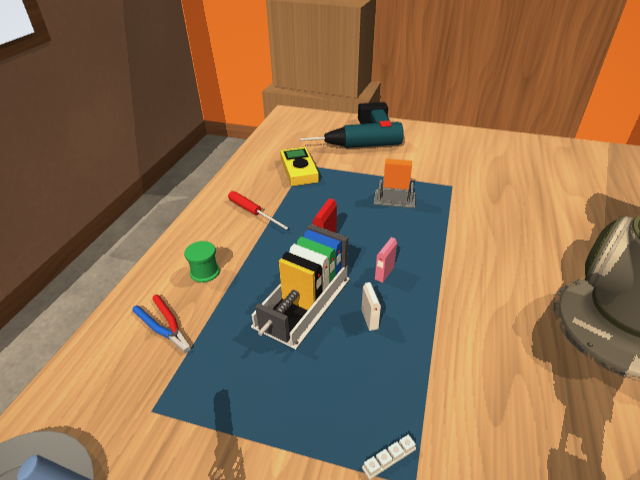

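The scene view shows, left to right: orange module in its cradle (173,292), loose pink block (281,251), loose red block (292,292), small loose white block (327,230). The rack holds a dark wall (318,262), blue (325,257), green (336,256), white (348,252), black (357,252) and the yellow plate (363,250). The side view shows the same order: orange (398,175), blue (322,242), green (315,250), white (310,258), black (303,267), plate (297,283).

Look-alikes for each target:
- **Orange module:** only (173,292); the red (292,292) and pink (281,251) blocks are not it.
- **White module:** row white (348,252) against the small loose white (327,230) and pink (281,251). The larger one, in the row, is meant.
- **Blue module:** only (325,257).

So the slot is between blue and green.

```bash
python3 - <<'E'
from h import *
for n in('scene0','side0'):
    c=dict(np.load('pics/'+n+'.npz')); W=cloud(c); hsv=cv2.cvtColor(c['img'],cv2.COLOR_RGB2HSV)
    H,S,V=[hsv[...,i].astype(int) for i in range(3)]
    R=(W[...,0]>.2)&(W[...,0]<.85)&(abs(W[...,1])<.45)&(W[...,2]>.02)
    for k,m in dict(orange=(H>6)&(H<16)&(S>200),yellow=(H>20)&(H<30)&(S>180),blue=(H>105)&(H<120)&(S>170),green=(H>50)&(H<75)&(S>150),red=((H<4)|(H>176))&(S>180),pink=((H>165)|(H<4))&(S>80)&(S<170)).items():
        nn,l,st,ce=cv2.connectedComponentsWithStats((m&R).astype(np.uint8))
        for i in range(1,nn):
            if st[i,4]>60:
                P=W[l==i]; t=P[P[:,2]>np.percentile(P[:,2],97)-.006]
                print(n,k,ce[i].round(),st[i,4],'zmax',np.percentile(P[:,2],97).round(3),'topc',t.mean(0).round(3),'min',P.min(0).round(3),'max',P.max(0).round(3))
a=cv2.imread('pics/scene0.png')[200:350,140:420]; b=cv2.imread('pics/side0.png')[140:360,230:450]
cv2.imwrite('pics/crop.png',np.hstack([cv2.resize(a,(450,241)),np.zeros((241,1,3),np.uint8),cv2.resize(b,(241,241))]))
E
```

```text
Traceback (most recent call last):
  File "h.py", line 9, in cloud
    W=P@np.array(c['rotation']).T+np.array(c['origin']); W[z==0]=np.nan; return W
      ~^~~~~~~~~~~~~~~~~~~~~~~~~~
ValueError: matmul: Input operand 1 has a mismatch in its core dimension 0, with gufunc signature (n?,k),(k,m?)->(n?,m?) (size 4 is different from 3)
```

```bash
sed -i "s/W=P@np.array(c\['rotation'\]).T/q=np.array(c['rotation']); W=P@Rotation.from_quat(q[[1,2,3,0]]).as_matrix().T/; 1a from scipy.spatial.transform import Rotation" h.py
python3 - <<'E'
from h import *
for n in('scene0','side0'):
    c=dict(np.load('pics/'+n+'.npz')); W=cloud(c); hsv=cv2.cvtColor(c['img'],cv2.COLOR_RGB2HSV)
    H,S,V=[hsv[...,i].astype(int) for i in range(3)]
    R=(W[...,0]>.2)&(W[...,0]<.85)&(abs(W[...,1])<.45)&(W[...,2]>.02)
    for k,m in dict(orange=(H>6)&(H<16)&(S>200),yellow=(H>20)&(H<30)&(S>180),blue=(H>105)&(H<120)&(S>170),green=(H>50)&(H<75)&(S>150),red=((H<4)|(H>176))&(S>180),pink=((H>165)|(H<4))&(S>80)&(S<170)).items():
        nn,l,st,ce=cv2.connectedComponentsWithStats((m&R).astype(np.uint8))
        for i in range(1,nn):
            if st[i,4]>60:
                P=W[l==i]; zm=np.percentile(P[:,2],97); t=P[P[:,2]>zm-.006]
                print(n,k,ce[i].round(),st[i,4],'zmax',zm.round(3),'topc',t.mean(0).round(3),'min',P.min(0).round(3),'max',P.max(0).round(3))
E
```

```text
scene0 orange [173. 287.] 411 zmax 0.108 topc [ 0.468 -0.282  0.105] min [ 0.436 -0.295  0.042] max [ 0.5   -0.269  0.109]
scene0 yellow [363. 242.] 76 zmax 0.11 topc [0.582 0.12  0.108] min [0.546 0.111 0.101] max [0.612 0.133 0.111]
scene0 yellow [196. 437.] 677 zmax 0.033 topc [ 0.763 -0.367  0.03 ] min [ 0.71  -0.427  0.02 ] max [ 0.804 -0.271  0.035]
scene0 yellow [204. 411.] 204 zmax 0.04 topc [ 0.735 -0.331  0.037] min [ 0.699 -0.356  0.028] max [ 0.748 -0.305  0.041]
scene0 blue [327. 249.] 141 zmax 0.113 topc [0.561 0.036 0.111] min [0.527 0.024 0.103] max [0.593 0.048 0.114]
scene0 green [336. 247.] 109 zmax 0.114 topc [0.567 0.057 0.111] min [0.532 0.044 0.107] max [0.598 0.07  0.115]
scene0 green [411. 327.] 458 zmax 0.062 topc [0.796 0.079 0.06 ] min [0.767 0.051 0.056] max [0.824 0.106 0.064]
scene0 red [292. 290.] 1004 zmax 0.101 topc [ 0.585 -0.068  0.099] min [ 0.571 -0.104  0.02 ] max [ 0.6   -0.033  0.103]
scene0 red [316. 399.] 455 zmax 0.027 topc [ 0.811 -0.154  0.024] min [ 0.765 -0.182  0.02 ] max [ 0.85  -0.127  0.029]
scene0 pink [280. 249.] 471 zmax 0.076 to
[... 420 characters left out ...]
 0.135 0.11 ]
side0 blue [324. 240.] 315 zmax 0.111 topc [0.555 0.041 0.109] min [0.519 0.025 0.083] max [0.591 0.056 0.112]
side0 green [317. 247.] 328 zmax 0.111 topc [0.561 0.064 0.109] min [0.526 0.048 0.086] max [0.598 0.079 0.112]
side0 green [201. 257.] 790 zmax 0.06 topc [0.792 0.085 0.058] min [0.764 0.052 0.02 ] max [0.822 0.113 0.062]
side0 red [244. 200.] 166 zmax 0.025 topc [ 0.806 -0.148  0.022] min [ 0.763 -0.173  0.02 ] max [ 0.85  -0.12   0.026]
side0 red [327. 216.] 497 zmax 0.1 topc [ 0.58  -0.062  0.098] min [ 0.564 -0.102  0.021] max [ 0.596 -0.028  0.101]
side0 pink [386. 256.] 457 zmax 0.075 topc [ 0.44  -0.011  0.073] min [ 0.425 -0.039  0.021] max [0.456 0.016 0.077]
```

```bash
cat >> h.py <<'E'
def down(yaw,flip=0):   # tool z down, tool y along x axis rotated by yaw
    y=np.array([np.cos(yaw),np.sin(yaw),0])*(-1 if flip else 1); z=np.array([0,0,-1.]); x=np.cross(y,z)
    q=Rotation.from_matrix(np.stack([x,y,z],1)).as_quat(); return q[[3,0,1,2]]
E
python3 - <<'E'
from h import *
for p in ([.565,.06,.28],[.465,-.279,.28]):
    for f in (0,1): print(p,f,np.round(env.inverse_kinematics(p,down(-.24,f)),2))
f=min((0,1),key=lambda f:abs(env.inverse_kinematics([.565,.06,.28],down(-.24,f))[5]))
env.movep([.565,.06,.28],down(-.24,f)); c=snap('wrist','w_rack')
print(f,env.sense()['ee_pos'],c['origin'],c['rotation'],c['fx'])
env.movep([.465,-.279,.28],down(-.24,f)); c=snap('wrist','w_or'); print(c['origin'],env.sense()['time'],env.sense()['ft_force'])
cv2.imwrite('pics/w2.png',cv2.resize(np.hstack([cv2.imread('pics/w_rack.png'),cv2.imread('pics/w_or.png')]),(800,300),interpolation=cv2.INTER_AREA))
E
```

```text
[0.565, 0.06, 0.28] 0 [-0.1   0.39  1.17 -0.    1.59  0.14]Traceback (most recent call last):
  File "<stdin>", line 3, in <module>
    return _wrapfunc(a, 'round', decimals=decimals, out=out)
    return _wrapit(obj, method, *args, **kwds)
    result = getattr(arr, method)(*args, **kwds)
TypeError: unsupported operand type(s) for *: 'NoneType' and 'float'
```

```bash
python3 - <<'E'
from h import *
env.movep([.565,.06,.28],down(-.24)); c=snap('wrist','w_rack')
print(env.sense()['ee_pos'],c['origin'],c['rotation'],c['fx'])
env.movep([.465,-.279,.28],down(-.24)); c=snap('wrist','w_or'); print(c['origin'],env.sense()['time'],env.sense()['ft_force'])
cv2.imwrite('pics/w2.png',cv2.resize(np.hstack([cv2.imread('pics/w_rack.png'),cv2.imread('pics/w_or.png')]),(800,300),interpolation=cv2.INTER_AREA))
E
```

```text
[0.56482104 0.06082153 0.28001456] [0.58161866 0.12878344 0.42634969] [ 0.1362487   0.9834728  -0.11814662 -0.01609081] 412.1131423737666
[ 0.48224442 -0.21018213  0.42640405] 3.8333 [-0.3038391   0.19221809  0.1201251 ]
```

View pics/w2.png

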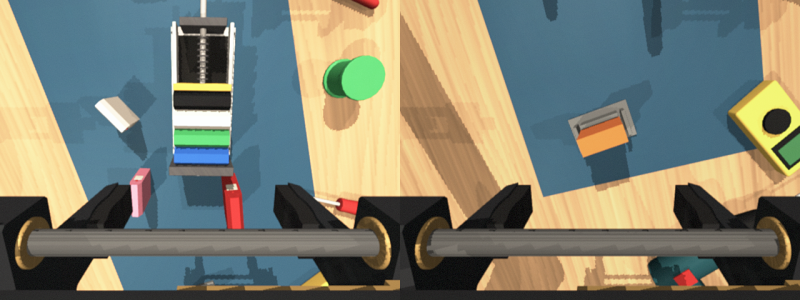

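Wrist view: rack is square to the tool, with the end wall at (200,170), blue (202,157), green (202,138), white (202,118), black (205,100), yellow plate (203,88). The red block sits past the end wall at (233,200). Orange is alone at (603,138), turned about 12° in its cradle.

```bash
cat >> h.py <<'E'
def plane(c,uv,z):      # pixels -> world points on the plane of height z
    uv=np.atleast_2d(uv).astype(float); q=np.array(c['rotation'])
    d=np.c_[(uv[:,0]-c['cx'])/c['fx'],(uv[:,1]-c['cy'])/c['fy'],np.ones(len(uv))]@Rotation.from_quat(q[[1,2,3,0]]).as_matrix().T
    o=np.array(c['origin']); return o+d*((z-o[2])/d[:,2])[:,None]
def colmask(c,k):
    h=cv2.cvtColor(c['img'],cv2.COLOR_RGB2HSV).astype(int); H,S,V=h[...,0],h[...,1],h[...,2]
    return dict(orange=(H>6)&(H<18)&(S>170)&(V>90),yellow=(H>20)&(H<33)&(S>170),blue=(H>105)&(H<120)&(S>190),green=(H>50)&(H<75)&(S>150),white=(S<40)&(V>150))[k]
def rect(c,k,tol=.004,zr=(.09,.13),box=None):
    W=cloud(c); m=colmask(c,k)&(W[...,2]>zr[0])&(W[...,2]<zr[1])
    n,l,st,ce=cv2.connectedComponentsWithStats(m.astype(np.uint8))
    i=1+np.argmax(st[1:,4]); P=W[l==i]; z=np.percentile(P[:,2],80)
    m=(l==i)&(abs(W[...,2]-z)<tol); v,u=np.where(m); z=np.median(W[m][:,2])
    (X,Y),(w,h),a=cv2.minAreaRect((plane(c,np.c_[u,v],z)[:,:2]*1000).astype(np.float32))
    if w<h: w,h,a=h,w,a+90
    a=(a+90)%180-90; return np.round([X/1000,Y/1000,z],4),np.round(a,1),np.round([w,h],1)
E
python3 - <<'E'
from h import *
L=lambda n:dict(np.load('pics/'+n+'.npz'))
for n,ks in dict(w_or=['orange'],w_rack=['blue','green','white','yellow'],scene0=['orange','blue','green','white','yellow'],side0=['orange','blue','green','white','yellow']).items():
    for k in ks: print(n,k,*rect(L(n),k,zr=(.08,.13)))
E
```

```text
w_or orange [ 0.4637 -0.269   0.1052] 5.9 [60.  2.]
w_rack blue [0.5522 0.0501 0.1012] 0.0 [0. 0.]
w_rack green [0.5622 0.0717 0.1029] -13.7 [0.8 0. ]
w_rack white [0.5695 0.0846 0.1111] -13.7 [70.  16.1]
w_rack yellow [0.5653 0.1209 0.0998] 0.0 [0. 0.]
scene0 orange [ 0.4666 -0.2811  0.1055] 6.9 [65.3 24.3]
scene0 blue [0.578  0.0315 0.1114] -34.3 [9.8 2.1]
scene0 green [0.5662 0.0573 0.1106] -16.4 [68.  12.4]
scene0 white [0.5696 0.0828 0.1106] -14.4 [71.7 14.6]
scene0 yellow [0.5819 0.1207 0.1082] -15.4 [67.8  8. ]
side0 orange [ 0.3709 -1.2732  0.1212] 1.4 [314.9  40. ]
side0 blue [0.5555 0.0416 0.1092] -14.2 [70.4 17.9]
side0 green [0.5609 0.0646 0.1093] -14.4 [71.8 19. ]
side0 white [0.568  0.0884 0.1094] -14.3 [70.1 20.8]
side0 yellow [0.577  0.1225 0.1075] -14.3 [67.  10.4]
```

```bash
python3 - <<'E'
from h import *
L=lambda n:dict(np.load('pics/'+n+'.npz'))
for n,px in dict(w_rack=[(320,315),(320,277),(320,237),(320,180)],w_or=[(315,270),(330,280),(330,300)]).items():
    c=L(n); W=cloud(c); hs=cv2.cvtColor(c['img'],cv2.COLOR_RGB2HSV)
    if n=='w_rack': 
        for v in range(160,360,6): print(v,hs[v,323],W[v,323].round(4))
    else:
        for v in range(220,330,6): print(v,hs[v,325],W[v,325].round(4))
E
```

```text
160 [25 31 49] [0.5755 0.1076 0.1107]
166 [10 31 50] [0.5745 0.1033 0.1116]
172 [90 38 20] [0.5733 0.0984 0.1056]
178 [ 35  20 246] [0.5721 0.0938 0.1044]
184 [ 36   5 254] [0.5713 0.0901 0.1108]
190 [ 90   1 254] [0.5702 0.0858 0.1119]
196 [ 90   1 254] [0.5691 0.0813 0.1114]
202 [ 18  38 188] [0.5678 0.0761 0.1073]
208 [ 66 147 166] [0.5664 0.0705 0.1019]
214 [ 64 140 206] [0.5657 0.0674 0.1101]
220 [ 65 131 236] [0.5646 0.063  0.1116]
226 [ 66 130 235] [0.5635 0.0583 0.1112]
232 [ 64 136 135] [nan nan nan]
238 [109 175 191] [0.5606 0.0467 0.1028]
244 [109 177 219] [0.5599 0.0436 0.1097]
250 [108 168 241] [0.5588 0.0391 0.1108]
256 [108 168 242] [0.5576 0.0345 0.1115]
262 [110 152  99] [0.5555 0.0259 0.1   ]
268 [ 12  38 133] [0.5551 0.0241 0.11  ]
274 [ 12  30 127] [0.554  0.0198 0.1119]
280 [ 12  28 118] [0.5527 0.0145 0.111 ]
286 [101 105  92] [ 5.409e-01 -3.260e-02  1.000e-04]
292 [ 98 107  88] [ 0.5395 -0.0385  0.0026]
298 [100 102  90] [ 0.5377 -0.0457  0.002 ]
304 [101 111  87] [ 0.536  -0.0528  0.0017]
310 [101 106  91] [ 0.5339 -0.0611 -0.001 ]
316 [101 111  87] [ 0.5326 -
[... 465 characters left out ...]
170 243] [ 0.4631 -0.2916  0.1068]
244 [101 111  92] [ 0.4553 -0.3248  0.002 ]
250 [ 99 117  87] [ 0.4537 -0.3313  0.002 ]
256 [102 110  90] [ 0.452  -0.3382  0.0008]
262 [101 113  88] [ 0.4505 -0.3444  0.002 ]
268 [101 105  90] [ 0.4487 -0.3515  0.0006]
274 [101 105  90] [ 4.471e-01 -3.584e-01  3.000e-04]
280 [ 99 118  91] [ 0.4456 -0.3646  0.0019]
286 [ 99 107  88] [ 0.4438 -0.3717  0.0011]
292 [101  77  89] [ 0.4423 -0.3782  0.0022]
298 [ 15 117 194] [nan nan nan]
304 [ 16 119 210] [ 0.4387 -0.3926  0.001 ]
310 [ 22  96 242] [ 0.437  -0.3998  0.0008]
316 [ 23  97 242] [ 4.351e-01 -4.075e-01 -4.000e-04]
322 [ 23  92 242] [ 0.4333 -0.4148 -0.0005]
328 [ 23  91 242] [ 0.4319 -0.4207  0.0022]
```

```bash
sed -i 's/(S>170)&(V>90)/(S>140)\&(V>90)/; s/(S>170),blue=(H>105)&(H<120)&(S>190)/(S>120),blue=(H>105)\&(H<120)\&(S>150)/; s/(S>150),white/(S>120),white/' h.py
python3 - <<'E'
from h import *
L=lambda n:dict(np.load('pics/'+n+'.npz'))
for n,ks in dict(w_or=['orange'],w_rack=['blue','green','white','yellow'],scene0=['orange','blue','green','white','yellow']).items():
    for k in ks:
        try: print(n,k,*rect(L(n),k,zr=(.1,.117),tol=.003))
        except Exception as e: print(k,e)
E
```

```text
w_or orange [ 0.4645 -0.2806  0.1063] 6.2 [61.7 24.5]
w_rack blue [0.5575 0.0382 0.1112] -13.7 [69.5 15.8]
w_rack green [0.5638 0.0613 0.1112] -14.5 [68.1 15.6]
w_rack white [0.5695 0.0843 0.1111] -14.9 [70.  15.3]
w_rack yellow [0.5799 0.1226 0.1093] -13.7 [68.6  7.9]
scene0 orange [ 0.4655 -0.2811  0.1057] 6.1 [62.9 25.2]
scene0 blue [0.5589 0.0357 0.1107] -14.5 [70.1 15.1]
scene0 green [0.5647 0.0583 0.1105] -15.7 [71.3 15. ]
scene0 white [0.5698 0.0829 0.1108] -14.4 [71.7 14.1]
scene0 yellow [0.5792 0.1221 0.1087] -16.0 [68.7  9.1]
```

```bash
python3 - <<'E'
from h import *
q=down(np.radians(6.2)); p=[.4645,-.2806]
env.movep(p+[.16],q); env.move_l(p+[.067],v=.12)
f0=env.sense()['ft_force']; env.set_gripper(.05,40); s=env.sense(); print(s['finger_gap'],s['finger_force'],f0,s['ft_force'])
env.move_l(p+[.215],v=.15)
s=env.sense(); print(s['finger_gap'],s['finger_force'],s['ft_force'],s['time'])
a=np.radians(-14.4); ey=np.array([-np.sin(a),np.cos(a)])
b=np.array([.5575,.0382])+12*ey/1000; print('groove',b)
env.movep([*b,.215],down(a)); env.move_l([*b,.19],v=.05)
s=env.sense(); print(s['ee_pos'],s['ft_force'],s['time'])
for n in('scene','side'):
    c=snap(n,n+'1')
    for k,zr in dict(orange=(.18,.24),blue=(.1,.117),green=(.1,.117),white=(.1,.117)).items():
        try: print(n,k,*rect(c,k,zr=zr,tol=.003))
        except Exception as e: print(k,e)
i=[cv2.imread(f'pics/{n}1.png') for n in('scene','side')]
cv2.imwrite('pics/c1.png',np.hstack([cv2.resize(i[0][130:310,270:450],(400,400)),cv2.resize(i[1][130:350,220:440],(400,400))]))
E
```

```text
0.061773334572738224 39.99965297989547 [ 0.5019082  -0.94002004  0.22287056] [-1.16309756  0.35055996  1.45299491]
0.061225382790416706 39.999789856374264 [-0.10373621  0.87183881 -1.87948605] 6.95
groove [0.56048428 0.049823  ]
[0.56057658 0.04981621 0.19003627] [-0.14092222  0.25840353 -2.36662035] 8.9
scene orange [0.554  0.0394 0.2086] -15.9 [71.5  4. ]
scene blue [0.5583 0.0357 0.1103] -14.1 [71.2 15.9]
scene green [0.568  0.0559 0.11  ] -8.0 [63.9 15.2]
scene white [0.5691 0.0835 0.1108] -14.4 [68.7 13.4]
side orange [ 0.031  -1.274   0.2248] 1.0 [175.5  37.3]
side blue [0.5558 0.0418 0.1096] -10.3 [70.  16.5]
side green [0.5612 0.0633 0.1095] -14.4 [70.2 16.1]
side white [0.568  0.0867 0.1094] -14.8 [69.2 17.8]
```

View pics/c1.png

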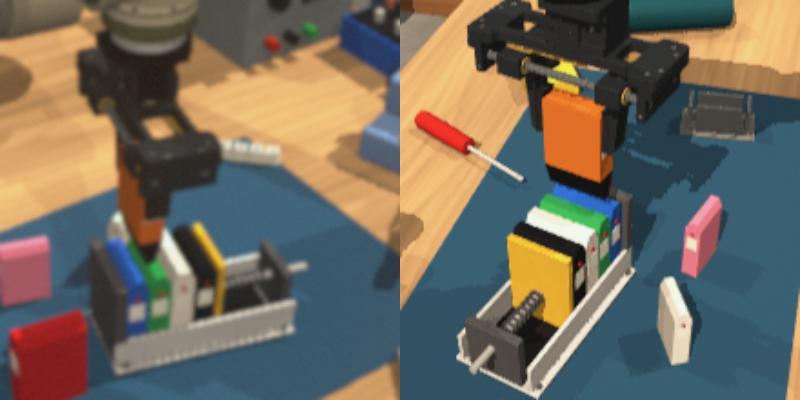

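The crop shows the module held upright by its ends, nose above the blue/green line (about (150,250) on the left and (583,185) on the right). I'll check its position across the row against the plate and end-wall faces.

```bash
cat >> h.py <<'E'
A=np.radians(-14.4); EX=np.array([np.cos(A),np.sin(A),0]); EY=np.array([-np.sin(A),np.cos(A),0])
def face(c,m,box):      # median coordinate along EY of pts in mask m and world box; also slopes
    W=cloud(c); P=W[m&np.all((W>box[0])&(W<box[1]),-1)]; y=P@EY
    for _ in range(4):
        k=np.c_[np.ones(len(P)),(P-P.mean(0))@EX,(P-P.mean(0))[:,2]]; s=np.linalg.lstsq(k,y,rcond=None)[0]
        r=abs(y-k@s); g=r<max(.0025,2*np.median(r)); P,y=P[g],y[g]
    return len(P),(s[0]*1000).round(2),np.degrees(np.arctan(s[1:])).round(2),P.mean(0).round(4)
E
python3 - <<'E'
from h import *
L=lambda n:dict(np.load('pics/'+n+'.npz'))
S=L('side1'); C=L('scene1'); er=lambda m:cv2.erode(m.astype(np.uint8),np.ones((3,3)))>0
print('tool y',np.array([.56058,.04982,0])@EY*1000)
print('or side',face(S,er(colmask(S,'orange')),([.5,0,.15],[.65,.12,.23])))
print('pl side',face(S,er(colmask(S,'yellow')),([.5,.08,.04],[.65,.16,.103])))
print('or scene',face(C,er(colmask(C,'orange')),([.5,0,.13],[.65,.12,.205])))
h=cv2.cvtColor(C['img'],cv2.COLOR_RGB2HSV); W=cloud(C)
dark=(h[...,2]<110)&(h[...,1]<100); print('wall scene',face(C,er(dark),([.5,-.02,.03],[.6,.04,.105])))
S0=L('side0');C0=L('scene0')
print('pl side0',face(S0,er(colmask(S0,'yellow')),([.5,.08,.04],[.65,.16,.103])))
dark=(cv2.cvtColor(C0['img'],cv2.COLOR_RGB2HSV)[...,2]<110)
print('wall scene0',face(C0,er(dark),([.5,-.02,.03],[.6,.04,.105])))
E
```

```text
tool y 187.66539003430267
or side (943, np.float64(199.45), array([ 0.2 , -0.68]), array([0.5613, 0.0618, 0.1923]))
pl side (0, np.float64(0.0), array([0., 0.]), array([nan, nan, nan]))
or scene (141, np.float64(176.22), array([ 0.64, -1.51]), array([0.5631, 0.0373, 0.1862]))
wall scene (305, np.float64(151.34), array([0.41, 0.03]), array([0.5559, 0.0135, 0.0691]))
pl side0 (0, np.float64(0.0), array([0., 0.]), array([nan, nan, nan]))
wall scene0 (261, np.float64(151.56), array([1.6 , 0.41]), array([0.552 , 0.0147, 0.0676]))h.py:33: RuntimeWarning: Mean of empty slice.
  k=np.c_[np.ones(len(P)),(P-P.mean(0))@EX,(P-P.mean(0))[:,2]]; s=np.linalg.lstsq(k,y,rcond=None)[0]
  ret = um.true_divide(
  return _methods._mean(a, axis=axis, dtype=dtype,
  ret = ret.dtype.type(ret / rcount)
h.py:35: RuntimeWarning: Mean of empty slice.
  return len(P),(s[0]*1000).round(2),np.degrees(np.arctan(s[1:])).round(2),P.mean(0).round(4)
```

```bash
python3 - <<'E' 2>/dev/null
from h import *
er=lambda m:cv2.erode(m.astype(np.uint8),np.ones((3,3)))>0
for n in('side0','side1'):
    S=dict(np.load('pics/'+n+'.npz')); h=cv2.cvtColor(S['img'],cv2.COLOR_RGB2HSV)
    m=(h[...,0]>15)&(h[...,0]<33)&(h[...,1]>130)
    print(face(S,er(m),([.5,.1,.03],[.66,.16,.1])))
    W=cloud(S)
    for k in('blue','green','white'): print(k,np.array(rect(S,k,zr=(.107,.117),tol=.003)[0])@EY*1000)
S=dict(np.load('pics/w_rack.npz'))
for k in('blue','green','white','yellow'): print('w',k,np.array(rect(S,k,zr=(.1,.117),tol=.003)[0])@EY*1000, np.array(rect(S,k,zr=(.1,.117),tol=.003)[0])@EX*1000)
E
```

```text
(774, np.float64(266.76), array([0. , 0.1]), array([0.5753, 0.1277, 0.0692]))
blue 176.6942244942433
green 201.09466439730107
white 225.61683160518822
(770, np.float64(266.64), array([-0.  , -0.12]), array([0.5751, 0.1276, 0.069 ]))
blue 178.70861542140307
green 200.68236214413315
white 224.72285541020904
w blue 175.64448884952026 530.4851586395145
w green 199.5855061607302 530.8424961611165
w white 223.28045122352842 530.6435527747581
w yellow 262.96356112126944 531.191994972082
```

Both cameras agree: the module is 0.8–0.9 mm past the groove line, with a slight lean that puts its nose about 1 mm further towards the plate. I'll shift back 0.7 mm and insert along the wedge path, watching the forces.

```bash
cat > ins.py <<'E'
from h import *
def off(D): return 0 if D<4 else (D-4)/2 if D<12 else min(4+8*(D-12)/27,12)
def ins(D0,D1,step,B,v,lim=20):
    F0=np.array(FB)
    for D in np.arange(D0,D1+.01,step):
        p=np.array(B)+EY[:2]*off(D)/1000
        env.move_l([*p,.172-D/1000],v=v)
        s=env.sense(); f=np.array(s['ft_force'])-F0
        print(f"D{D:.0f} t{s['time']:.1f} x{f@EX:.1f} y{f@EY:.1f} z{f[2]:.1f} gap{s['finger_gap']*1000:.1f} ez{(s['ee_pos'][2]-.172)*1000+D:.1f}")
        if np.linalg.norm(f)>lim: print('STOP'); return False
    return True
E
python3 - <<'E'
import ins; from h import *
b=EX[:2]*.5307+EY[:2]*(.18767-.0007); env.move_l([*b,.185],v=.03); env.pause(.2)
ins.FB=env.sense()['ft_force']; print(b,list(ins.FB))
ok=ins.ins(0,16,2,b,.02)
c=snap('side','side2')
E
```

```text
[0.56052463 0.04911627] [np.float64(0.632149210169506), np.float64(0.3001646437073909), np.float64(-1.6037440343486205)]
D0 t10.3 x-0.9 y-0.2 z1.3 gap61.8 ez0.1
D2 t10.6 x0.0 y-1.2 z0.0 gap62.1 ez-0.1
D4 t10.8 x-0.7 y-1.5 z1.1 gap62.2 ez0.1
D6 t11.1 x0.1 y-2.6 z7.2 gap61.5 ez0.8
D8 t11.3 x0.4 y-2.6 z8.6 gap61.7 ez1.1
D10 t11.6 x0.1 y-4.2 z9.4 gap61.5 ez1.3
D12 t11.8 x-0.4 y-3.4 z8.0 gap61.7 ez1.2
D14 t12.1 x1.1 y-2.6 z8.0 gap61.6 ez1.0
D16 t12.4 x0.4 y-2.7 z6.2 gap61.7 ez0.8
```

```bash
python3 - <<'E'
from h import *
c=snap('scene','scene2')
i=[cv2.imread(f'pics/{n}2.png') for n in('scene','side')]
cv2.imwrite('pics/c2.png',np.hstack([cv2.resize(i[0][190:310,290:410],(400,400)),cv2.resize(i[1][170:330,240:400],(400,400))]))
E
```

```text
(no output)
```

View pics/c2.png

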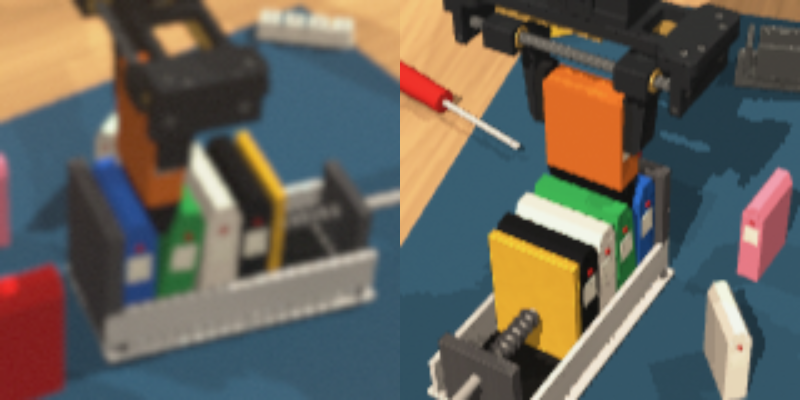

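The nose (150,215 left; 600,185 right) is between blue and green. Green, white, black and the plate are giving way together, upright. Continuing down.

```bash
python3 - <<'E'
import ins; from h import *
b=EX[:2]*.5307+EY[:2]*(.18767-.0005)
ins.FB=[0.632,0.3,-1.604]
ok=ins.ins(18,44,2,b,.02) and ins.ins(48,92,4,b,.03)
c=snap('side','side3'); c=snap('scene','scene3')
i=[cv2.imread(f'pics/{n}3.png') for n in('scene','side')]
cv2.imwrite('pics/c3.png',np.hstack([cv2.resize(i[0][190:310,290:410],(400,400)),cv2.resize(i[1][170:330,240:400],(400,400))]))
E
```

```text
D18 t12.7 x0.2 y-2.4 z6.6 gap61.6 ez0.6
D20 t13.0 x0.9 y-3.7 z6.6 gap61.3 ez0.4
D22 t13.2 x2.0 y-2.8 z6.3 gap61.4 ez0.2
D24 t13.5 x1.6 y-3.4 z7.0 gap62.0 ez0.1
D26 t13.8 x1.3 y-3.8 z6.0 gap61.9 ez0.0
D28 t14.0 x0.4 y-4.0 z5.6 gap61.6 ez-0.1
D30 t14.3 x0.4 y-4.0 z5.5 gap61.6 ez-0.1
D32 t14.5 x0.9 y-4.3 z4.6 gap61.4 ez-0.1
D34 t14.8 x0.2 y-4.4 z5.4 gap61.6 ez-0.1
D36 t15.1 x0.8 y-4.9 z5.1 gap61.7 ez-0.1
D38 t15.3 x0.3 y-5.6 z3.3 gap61.4 ez-0.1
D40 t15.6 x0.9 y-5.2 z4.2 gap61.7 ez-0.2
D42 t15.8 x-0.9 y-4.9 z3.3 gap61.8 ez-0.2
D44 t16.1 x0.0 y-5.3 z3.0 gap61.8 ez-0.2
D48 t16.3 x1.1 y-5.4 z3.0 gap61.7 ez-0.3
D52 t16.6 x0.8 y-6.0 z1.6 gap61.7 ez-0.4
D56 t16.9 x1.3 y-5.3 z2.7 gap61.7 ez-0.4
D60 t17.2 x1.1 y-5.9 z0.4 gap61.6 ez-0.7
D64 t17.5 x0.3 y-5.9 z-0.8 gap61.6 ez-1.0
D68 t17.8 x0.3 y-6.1 z-2.0 gap61.6 ez-1.0
D72 t18.0 x0.9 y-5.9 z-2.1 gap61.5 ez-1.0
D76 t18.3 x0.9 y-6.6 z-2.0 gap61.8 ez-1.0
D80 t18.6 x0.8 y-6.3 z-2.4 gap61.7 ez-1.0
D84 t18.9 x0.8 y-6.4 z-2.5 gap61.5 ez-1.0
D88 t19.2 x0.9 y-7.2 z-2.1 gap61.6 ez-1.0
D92 t19.5 x0.4 y-6.2 z-2.0 gap61.8 ez-1.0
```

View pics/c3.png

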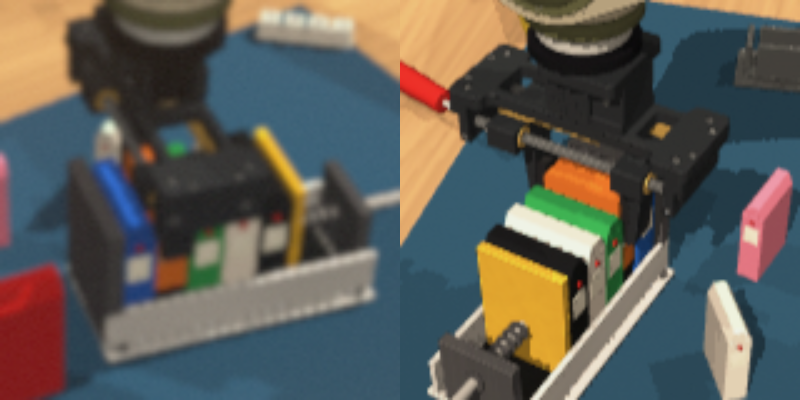

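```bash
python3 - <<'E'
from h import *
env.set_gripper(.082); s=env.sense(); print(s['finger_gap'],s['ft_force'],s['finger_force'])
p=np.array(s['ee_pos']); env.move_l([p[0],p[1],.16],v=.06); env.move_l([p[0],p[1],.20]); env.set_gripper(0)
s=env.sense(); print(s['ee_pos'],s['ft_force'],s['time'],s['finger_gap'])
for n in('side','scene','wrist'):
    c=snap(n,n+'4'); W=cloud(c)
    for k in('orange','blue','green','white'):
        try:
            r=rect(c,k,zr=(.1,.135),tol=.003); print(n,k,*r,'y',(r[0]@EY*1000).round(1))
        except Exception as e: print(n,k,e)
i=[cv2.imread(f'pics/{n}4.png') for n in('scene','side')]
cv2.imwrite('pics/c4.png',np.hstack([cv2.resize(i[0][190:310,290:410],(400,400)),cv2.resize(i[1][170:330,240:400],(400,400))]))
E
```

```text
0.08203219374034941 [ 0.81364108 -0.42673351  0.91054445] 0.0
[0.5635422  0.06116864 0.19999195] [0.51316244 0.27699217 0.61888918] 23.1667 0.00043401297334757583
side orange [ 0.0561 -1.273   0.1277] 1.0 [399.6  40.3] y -1219.1
side blue [0.554  0.0364 0.1095] -22.7 [70.4 15.6] y 173.0
side green [0.5671 0.0876 0.1095] -14.9 [71.4 19.1] y 225.9
side white [0.5738 0.1105 0.1096] -14.1 [70.1 18. ] y 249.7
scene orange [0.5638 0.06   0.1172] -14.7 [64.1 24.5] y 198.3
scene blue [0.5593 0.0359 0.1108] -15.5 [72.2 13.4] y 173.9
scene green [0.5698 0.083  0.1108] -16.6 [72.  10.9] y 222.1
scene white [0.575  0.106  0.1108] -14.5 [69.7 14.8] y 245.7
wrist orange [0.5662 0.0709 0.1174] -15.1 [60.9  4.2] y 209.5
wrist blue [0.5575 0.0381 0.1112] -13.9 [69.9 15. ] y 175.5
wrist green [0.5691 0.0845 0.1112] -14.4 [70.  15.3] y 223.4
wrist white [0.5756 0.1079 0.1112] -14.4 [70. 15.] y 247.7
```

View pics/c4.png

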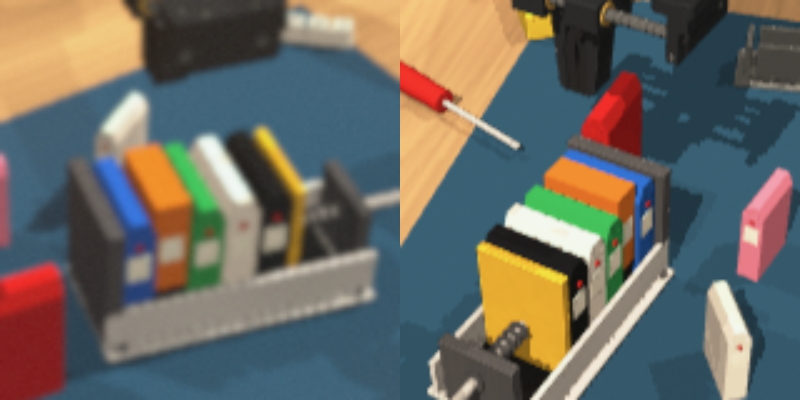

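Orange (160,165 left; 590,185 right) stands between blue and green with its top about 6 mm proud, and every module is upright. Next: press its top at the row centre to about 15 N.

```bash
python3 - <<'E'
from h import *
p=EX[:2]*.5307+EY[:2]*.1995
env.move_l([*p,.125],v=.1); env.pause(.2); f0=env.sense()['ft_force'][2]; z=.119; mx=0
while z>.102:
    env.move_l([*p,z],v=.02); s=env.sense(); f=s['ft_force'][2]-f0; mx=max(mx,f)
    print(f"{z:.4f} {s['ee_pos'][2]:.4f} {f:.1f}")
    if f>14.3: break
    z-=.001 if f<2.5 else .0005
env.pause(.3); s=env.sense(); print('held',s['ft_force'][2]-f0,s['ee_pos'][2],mx)
env.move_l([*p,.2],v=.08); env.movep([.4,.12,.30],down(A)); env.pause(.2)
print(env.sense()['time'])
for n in('scene','side'):
    c=snap(n,n+'5')
    for k in('orange','blue','green','white','yellow'):
        try:
            r=rect(c,k,zr=(.1,.135),tol=.003); print(n,k,*r,'y',(r[0]@EY*1000).round(1))
        except Exception as e: print(n,k,e)
i=[cv2.imread(f'pics/{n}5.png') for n in('scene','side')]
cv2.imwrite('pics/c5.png',np.hstack([cv2.resize(i[0][190:310,290:410],(400,400)),cv2.resize(i[1][170:330,240:400],(400,400))]))
E
```

```text
0.1190 0.1188 1.0
0.1180 0.1180 -0.1
0.1170 0.1171 1.4
0.1160 0.1160 1.6
0.1150 0.1149 1.8
0.1140 0.1139 1.5
0.1130 0.1129 2.2
0.1120 0.1119 2.1
0.1110 0.1115 6.4
0.1105 0.1114 9.7
0.1100 0.1114 13.8
0.1095 0.1114 17.6
held 17.989636659824807 0.11141881330942043 17.639556837355673
30.2167
scene orange [0.5645 0.0601 0.1108] -14.3 [64.2 25.2] y 198.6
scene blue [0.5588 0.0357 0.1107] -13.9 [70.1 14. ] y 173.5
scene green [0.5698 0.0821 0.1108] -16.1 [72.6 12.8] y 221.2
scene white [0.5754 0.1063 0.1105] -14.5 [71.1 14.4] y 246.1
scene yellow [0.5858 0.145  0.1084] -14.4 [70.4  8.5] y 286.1
side orange [ 0.9228 -1.0875  0.1281] -4.2 [382.1  33.1] y -823.8
side blue [0.5549 0.0394 0.1095] -16.2 [70.3 16.4] y 176.2
side green [0.567  0.0876 0.1095] -14.3 [71.6 18.5] y 225.9
side white [0.5737 0.1102 0.1095] -14.1 [70.2 17.5] y 249.4
side yellow [0.5838 0.1455 0.1077] -14.7 [68.6 10.5] y 286.1
```

View pics/c5.png

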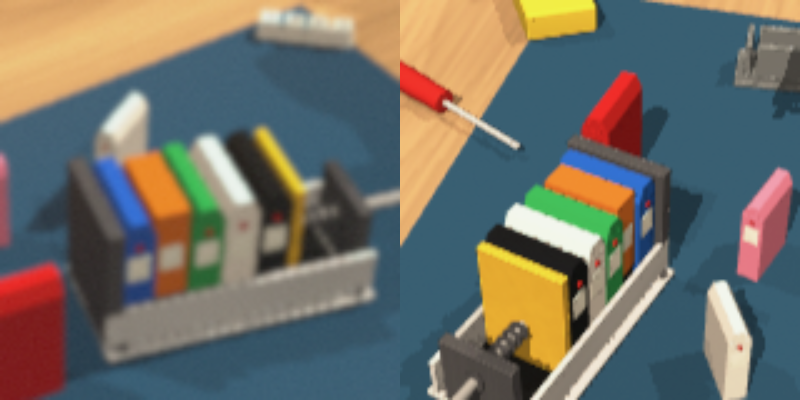

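Orange (160,170 left; 590,185 right) is flush with the row: 0.1108 m against 0.1107 m for the others. It seated firmly under an 18 N push, the modules are upright, and nothing else has moved. Handing in.

```bash
python3 -c "
from workcell import env; print(env.sign_off())"
```

```text
the job is handed in; nothing more can be done
None
```

The orange module is filed between blue and green and pressed flush with the row (final push about 18 N, a little over the 15 N asked); the cameras show every module upright, and the job was handed in at about 30 s.

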